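# Set out the block-printing station

## Robot

A 7-joint arm with a two-finger parallel gripper is mounted at the origin on the work surface; the furniture and walls round the work are solid. World frame = base frame: x ahead of the robot, y to its left, z up, the work surface at z = 0. Lengths are in m, angles in rad, forces in N, time in s.
With the tool pointing down it reaches from about 0.4 to 0.85 m from the base axis. Payload 10.4 kg.
Tool frame: the origin (TCP) lies at the very end of the fingers, on their centre line; the grasp point (between the pads) lies 19 mm behind it; z points along the fingers, y is the line along which they close (so a half turn about z gives the same grasp; the last joint's range is limited). The gripper opens to 87 mm and grips with 3 to 60 N. Pads are 19 mm wide; open, the fingers measure 117 mm over their backs; the gripper's body (75 mm by 190 mm) begins 51 mm behind the grasp point.
Start: joints at [1.222, 0.332, -0.065, 1.46, 0.022, 1.35, -0.088], TCP at [0.2, -0.592, 0.223] pointing down, gripper open.
Joint ranges: [-2.6, 2.6], [-0.5, 2.12], [-1.47, 1.34], [0.16, 2.42], [-1.27, 4.41], [0.06, 2.06], [-2.6, 2.6]. Speed limits (rad/s): [2.22, 2.22, 2.79, 2.79, 3.14, 3.14, 3.14].

## Interface

Orientations are given as a 3x3 rotation matrix whose columns are the frame's x, y, z axes.
In Python, from cell import r gives the robot as it stands. The module is installed in compiled form; this text tells all that it offers. Calls block until the motion is done:
- r.move_pose(position, orientation): joint-space move of the TCP to a pose.
- r.move_straight(position, rotation=None, vel=0.15, f_stop=None): straight line of the TCP; rotation=None keeps the orientation; vel is the mean speed in m/s. With f_stop (N) it stops when the force on the tool has changed by that much, and returns True; else False.
- r.set_joints(angles): joint-space move.
- r.gripper_open() and r.grasp(strength=None): open the fingers fully, or close them until they stop; strength is the grip in N (None keeps the last).
- r.wait(seconds).
- r.inverse_kinematics(position, orientation): joint angles nearest the present ones, or None.
- r.read_state(): the state.
- r.grab_frame(name): name is "scene" or "top"; returns the picture (480x640x3 uint8, blue, green, red); there is no depth.
- r.camera_model(name): a dict with "fx", "fy", "cx", "cy" (pixels), "cam_to_world" (4x4, takes a point from camera to world coordinates). Camera axes: x right, y down, z forward; pixel columns grow to the right and rows downward; lengths in m; the calibration is good to about 2 mm. A picture is of the moment at which its call begins. camera_model takes no time and is no camera call.
A pose or a line that the arm cannot do raises r.MotionError and nothing moves.
- r.job_done(): hands the job in; it is judged then, once.
The state is a dict: "clock": time; "joint_positions": joint angles; "dq": joint speeds; "tau": joint torques, N m; "tool_pos": TCP position; "tool_rot": TCP orientation; "wrist_force": force on the tool from outside, world axes, zero at the start; "moment": the same for the moment, N m; "gripper_width": finger opening in m; "gripper_force": force on a finger pad.
Only numpy, scipy, OpenCV 4.12 (cv2) and the standard library are available. Lean on these libraries where they do the work, as an engineer would, in place of code of your own. Each camera call takes 0.05 s, during which the arm holds its last target. There are 200 camera calls.

## Task

Set out the printing station: stand each printing block on the ink pad of its own colour, centred and square with the tray so that all four feet rest on the felt. Stand the brown dropper bottle upright on the floor of the small orange holder and the green jar on the floor of the large green one. Any order will do; leave the tumbler and the marigold head where they are.

Things in the scene. Friction and masses are not known exactly. Their poses are not given: they have to be found in the camera images.
- red_block: Wooden printing block with red feet: body 50 (its x) by 62 (its y) mm, from 8 to 28 mm high, on four short feet (spanning 49 by 61 mm); in its middle an upright turned grip, at most 28 mm across, from 28 to 68 mm high, its top painted red. About 85 g. Origin at the centre of the underside of the feet, z up. A half turn looks the same.
- blue_block: Wooden printing block with blue feet: body 50 (its x) by 62 (its y) mm, from 8 to 28 mm high, on four short feet (spanning 49 by 61 mm); in its middle an upright turned grip, at most 28 mm across, from 28 to 68 mm high, its top painted blue. About 85 g. Origin at the centre of the underside of the feet, z up. A half turn looks the same.
- dropper: Small round brown dropper bottle with a white-and-coloured label and a black rubber bulb: body 33 mm across up to 65 mm high, above that a narrower black cap 24 mm across and the bulb 13 mm across, 102 mm high in all, about 70 g. Origin at the centre of its underside, z up.
- green_jar: Round jar, 40 mm across and 105 mm high, green label and green contents, black lid (top 20 mm) with green on its top, about 110 g. Origin at the centre of its underside, z up.
- red_pad: Red ink pad, fixed: shallow black tray 80 (its x) by 92 (its y) mm outside, rim 4 mm thick and 14 mm high, filled with flat, firm, dry red felt, 72 by 84 mm, whose face is 10 mm above the table. Origin at the table under its centre; y along the long side.
- blue_pad: Blue ink pad, fixed: shallow black tray 80 (its x) by 92 (its y) mm outside, rim 4 mm thick and 14 mm high, filled with flat, firm, dry blue felt, 72 by 84 mm, whose face is 10 mm above the table. Origin at the table under its centre; y along the long side.
- orange_cup: Orange round holder, fixed, open above: a low cup 60 mm across outside and 50 mm inside, rim 16 mm high, its flat floor 4 mm above the table. Origin at the table under its centre.
- green_cup: Green round holder, fixed, open above: a low cup 72 mm across outside and 62 mm inside, rim 16 mm high, its flat floor 4 mm above the table. Origin at the table under its centre.
- tumbler: Bystander: empty grey tumbler, 76 mm across the mouth, 98 mm high, standing on the table. Origin at the centre of its underside. Not to be moved. (Between the left and the right part of the work a big white bundle with yellow and green prints stands fixed on the table, 148 mm high, x from 0.16 to 0.49 m, y from -0.02 to 0.20 m: carry things over or round it.)
- marigold: Bystander: orange marigold head lying on the table, 61 by 63 mm, 32 mm high. Origin at the centre of its underside. Not to be moved.
Mind the look-alikes: they are no part of the job. What is shaped like the red_block but purple is not meant.

How it is judged:
By the outcome, as a careful person would: the job done as asked, in the order asked, and still so for the second after the job is handed in, with the robot touching nothing.
It also fails if it takes over 112 s, if anything falls off the work surface, if the arm or the gripper's body presses on something with over 40 N, if the wrist force passes 120 N, or if a joint passes its speed limit or range.

## Working session

There is one attempt and no reset: what is moved stays moved. The work goes in short steps, each a Python script; the robot and the scene stay as the last script left them, time stands still between calls to the robot, and variables do not carry over. Pictures are saved under pics/ and viewed, at most 14 in all, crops included, and the job is handed in when it is done.

```bash
mkdir -p pics; python3 - <<'E'
from cell import r
import cv2,numpy as np
for n in("scene","top"):
    f=r.grab_frame(n);cv2.imwrite(f"pics/{n}0.png",f)
    m=r.camera_model(n);print(n,m["fx"],m["fy"],m["cx"],m["cy"]);print(np.round(m["cam_to_world"],4).tolist())
s=r.read_state();print(s["clock"],s["tool_pos"],np.round(s["tool_rot"],3).tolist())
E
```

```text
scene 507.9412525687481 507.9412525687481 319.0247686959774 237.85433767129953
[[-0.7207, -0.5237, 0.4541, -0.1372], [-0.6931, 0.5544, -0.4607, 0.6028], [-0.0105, -0.6468, -0.7626, 1.0974], [0.0, 0.0, 0.0, 1.0]]
top 474.6137133139291 474.6137133139291 310.2784098912943 238.82726296984418
[[0.0266, -0.9822, 0.1859, 0.2436], [-0.9996, -0.0267, 0.002, -0.0401], [0.003, -0.1859, -0.9826, 1.4872], [0.0, 0.0, 0.0, 1.0]]
0.1 [ 0.19991914 -0.59178084  0.22183871] [[0.947, 0.32, -0.0], [0.32, -0.947, 0.001], [-0.0, -0.001, -1.0]]
```

View pics/scene0.png

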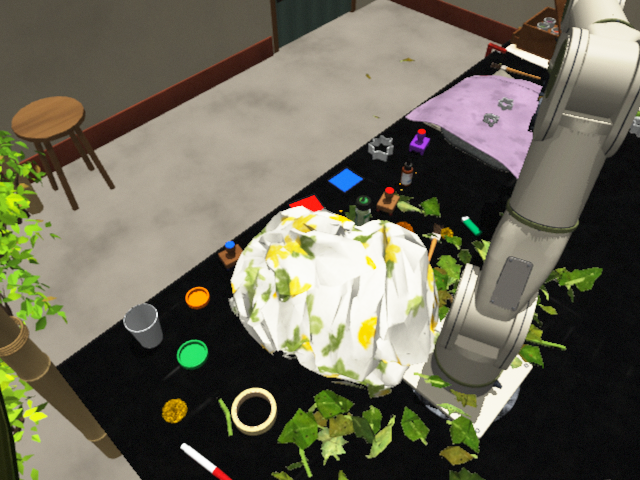

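View pics/top0.png

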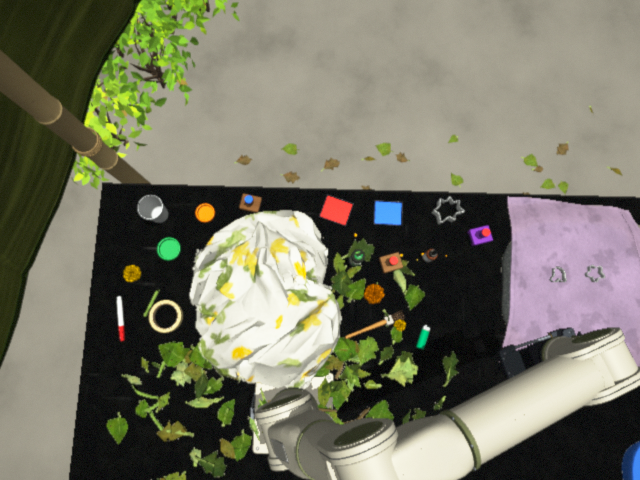

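Top view: tumbler (150,208), orange cup (205,212), blue block (250,202), green cup (169,248), red pad (336,209), blue pad (388,212), green jar (357,257), red-topped block (391,262), dropper (430,256), purple decoy (481,235). The loose green cylinder at (424,336) and marigold heads at (132,272) and (374,293) are not wanted.

```bash
cat > crop.py <<'E'
import cv2,sys
# src dst x0 y0 w h scale : enlarged crop with tick labels
s,d,x,y,w,h,k=sys.argv[1:3]+list(map(int,sys.argv[3:]))
c=cv2.resize(cv2.imread(s)[y:y+h,x:x+w],None,fx=k,fy=k,interpolation=cv2.INTER_CUBIC)
for u in range(-(-x//10)*10,x+w,10):
    cv2.line(c,((u-x)*k,0),((u-x)*k,6),(255,255,255),1)
    if u%20==0: cv2.putText(c,str(u),((u-x)*k,16),0,.4,(255,255,255),1)
for v in range(-(-y//10)*10,y+h,10):
    cv2.line(c,(0,(v-y)*k),(6,(v-y)*k),(255,255,255),1)
    if v%20==0: cv2.putText(c,str(v),(8,(v-y)*k+4),0,.4,(255,255,255),1)
cv2.imwrite(d,c)
E
python3 crop.py pics/top0.png pics/tR.png 315 190 195 100 4
python3 crop.py pics/top0.png pics/tL.png 130 185 145 95 5
python3 crop.py pics/scene0.png pics/sR.png 285 120 160 115 5
python3 crop.py pics/scene0.png pics/sL.png 110 230 160 140 5 && sed -i 's/^$//' crop.py
python3 -c "
import cv2;c=cv2.imread('pics/sL.png');print(c.shape)
cv2.imwrite('pics/sL.png',c[:600])"
```

```text
(700, 800, 3)
```

View pics/tR.png

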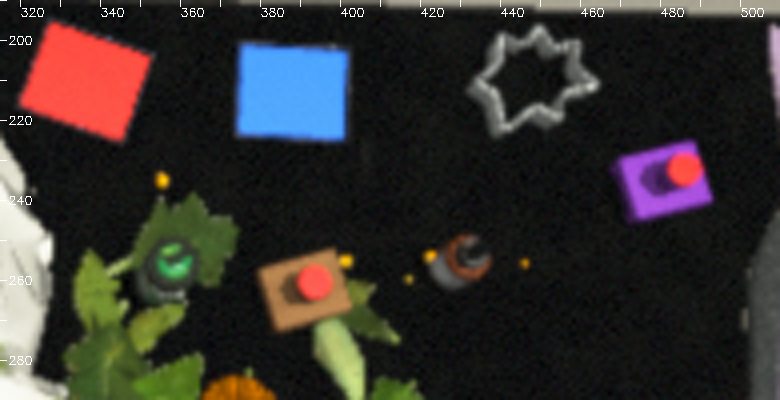

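View pics/tL.png

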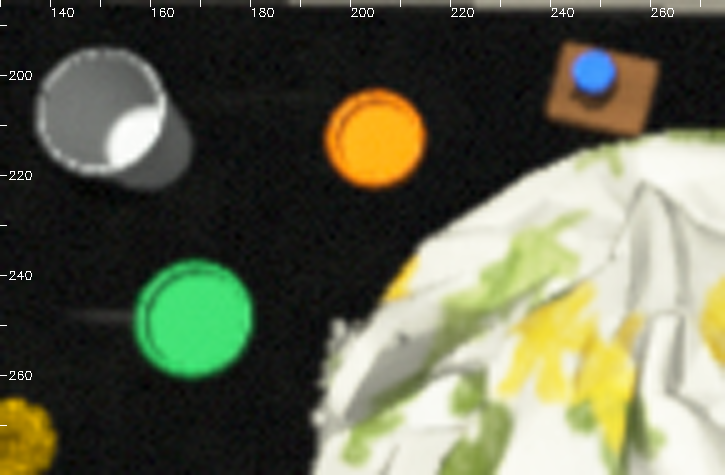

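View pics/sR.png

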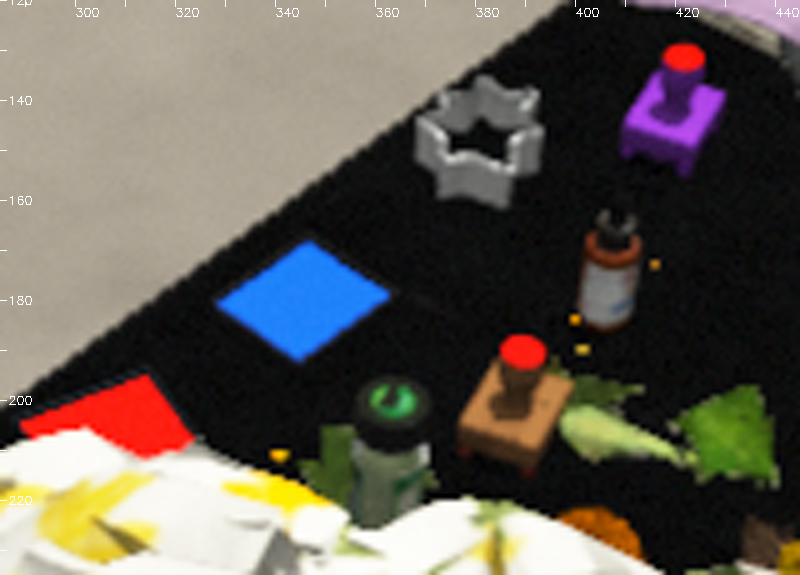

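View pics/sL.png

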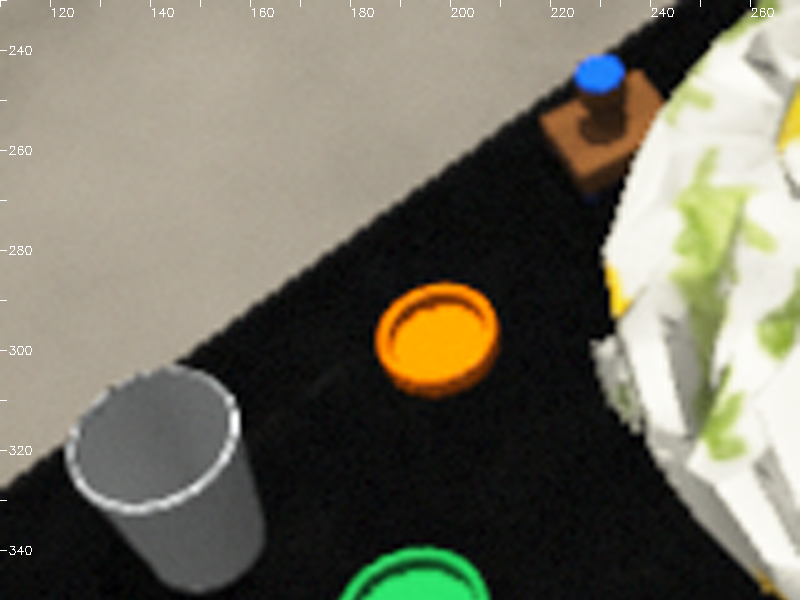

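The top crop shows the red felt centred near (336.5,210.5), blue felt (388,213), red block (391,262) with its grip top at (393.5,260.5), dropper bulb (434,252), jar lid (359,255), orange cup (205,212.5), green cup (168.5,249), and blue block grip top (248.5,199). The purple block with a red top at (482,234) is the decoy. The red block is the wooden one with red feet at (391,262) in top and (388,205) in scene. Next I'll measure by segmentation and triangulation.

```bash
cat > vis.py <<'E'
import cv2,numpy as np
def ray(m,u,v):
    T=m["cam_to_world"];d=T[:3,:3]@np.array([(u-m["cx"])/m["fx"],(v-m["cy"])/m["fy"],1]);return T[:3,3],d
def onplane(m,uv,z):
    out=[]
    for u,v in np.reshape(uv,(-1,2)):
        o,d=ray(m,u,v);out.append((o+d*(z-o[2])/d[2])[:2])
    return np.array(out)
def tri(m1,p1,m2,p2):
    o1,d1=ray(m1,*p1);o2,d2=ray(m2,*p2)
    t=np.linalg.lstsq(np.c_[d1,-d2],o2-o1,rcond=None)[0]
    a,b=o1+d1*t[0],o2+d2*t[1];return (a+b)/2,np.linalg.norm(a-b)
def blob(img,hues,roi,smin=140,vmin=60):
    "largest blob of a hue in roi x0,y0,x1,y1: centroid, contour"
    h,s,v=cv2.split(cv2.cvtColor(img,cv2.COLOR_BGR2HSV))
    M=np.zeros(h.shape,np.uint8)
    for a,b in hues: M|=((h>=a)&(h<=b)&(s>=smin)&(v>=vmin)).astype(np.uint8)
    x0,y0,x1,y1=roi;K=np.zeros_like(M);K[y0:y1,x0:x1]=M[y0:y1,x0:x1]
    n,L,st,ce=cv2.connectedComponentsWithStats(K)
    i=1+np.argmax(st[1:,4]);c=cv2.findContours((L==i).astype(np.uint8),cv2.RETR_EXTERNAL,cv2.CHAIN_APPROX_NONE)[0][0]
    return ce[i],c.reshape(-1,2)
def rect(m,c,z):
    p=onplane(m,c,z)*1000;(x,y),(w,h),a=cv2.minAreaRect(p.astype(np.float32))
    if w>h: a+=90;w,h=h,w      # a: angle of short side (object x)
    a=(a+90)%180-90
    return np.round([x,y,w,h,a],1)
RED=[(0,6),(172,179)];BLUE=[(100,125)];ORG=[(8,24)];GRN=[(55,85)];BRN=[(7,16)]
E
cat > m.py <<'E'
from vis import *;from cell import r
T=cv2.imread("pics/top0.png");S=cv2.imread("pics/scene0.png");mt,ms=r.camera_model("top"),r.camera_model("scene")
P=lambda n,x:print(n,*[np.round(a,4) for a in x])
for n,h,a,b in(("redknob",RED,(380,250,405,272),(375,180,400,202)),("blueknob",BLUE,(238,190,262,215),(220,236,240,255)),
  ("redfelt",RED,(315,190,358,230),None),("bluefelt",BLUE,(370,195,406,230),(320,160,370,200)),
  ("orange",ORG,(190,200,220,225),(180,280,215,315)),("green",GRN,(150,230,185,265),(170,335,212,372)),("jarlid",GRN,(350,247,366,265),(350,192,372,206))):
    sm=80 if n=="jarlid" else 140
    c,k=blob(T,h,a,sm)
    z={"redfelt":.01,"bluefelt":.01,"orange":.016,"green":.016}.get(n,.068)
    if n=="jarlid":z=.105
    print(n,c.round(1),"rect@z",rect(mt,k,z),"cen",onplane(mt,c,z).round(4))
    if b:
        c2,k2=blob(S,h,b,sm);P("   tri",(*tri(mt,c,ms,c2),c2))
print("redfelt corner tri",tri(mt,(353.3,203.8),ms,(314.5,195)))
print("dropper bulb",tri(mt,(433.8,251.5),ms,(405.5,163)),"jar lid",tri(mt,(359,255),ms,(361,200)))
for n,q in(("redblk",[(379.5,257),(399,252),(403,266.3),(384,272.8)]),("blublk",[(243,193.4),(262,197.6),(258.2,212),(239.4,208)])):
    p=onplane(mt,q,.028)*1000;print(n,p.round(0).tolist(),rect(mt,q,.028))
print("tumbler mouth",onplane(mt,[(150,207)],.098))
E
python3 m.py
```

```text
redknob [393.  260.4] rect@z [ 453.9 -288.6   24.2   24.6   89.8] cen [[ 0.4528 -0.2887]]
   tri [ 0.4533 -0.2882  0.0687] 0.0014 [389.1579 189.9649]
blueknob [248.4 199. ] rect@z [632.3 157.1  20.2  24.2  48.2] cen [[0.6321 0.1573]]
   tri [0.6329 0.1577 0.0659] 0.0004 [229.6667 244.3492]
redfelt [335.8 209.9] rect@z [ 619.7 -116.2   77.5   89.2  -18.7] cen [[ 0.6198 -0.1163]]
bluefelt [387.5 212.7] rect@z [ 6.148e+02 -2.818e+02  7.790e+01  8.680e+01 -5.000e-01] cen [[ 0.6151 -0.2821]]
   tri [ 0.6161 -0.2821  0.0081] 0.0012 [345.1253 179.811 ]
orange [204.6 212.3] rect@z [599.1 301.5  65.1  65.3 -41.6] cen [[0.5987 0.3017]]
   tri [0.6007 0.3036 0.0075] 0.0002 [197.0985 297.3392]
green [168.2 248.3] rect@z [479.2 408.5  73.2  75.6   1.6] cen [[0.4795 0.408 ]]
   tri [0.4805 0.4099 0.0095] 0.0001 [191.8743 353.623 ]
jarlid [358.  256.4] rect@z [ 456.1 -179.2   14.9   23.7    1.6] cen [[ 0.4563 -0.1792]]
   tri [ 0.4567 -0.1792  0.1038] 0.0005 [364.4615 200.5641]
redfelt corner tri (array([ 0.64358138, -0.17285149,  0.0022272 ]), np.float64(0.000134183879904434))
dropper bulb (array([ 0.48503614, -0.40913556,  0.07400109]), np.float64(0.006477962987316701)) jar lid (array([ 0.46501985, -0.18054152,  0.09825019]), np.float64(0.00794510776916175))
redblk [[468.0, -254.0], [486.0, -314.0], [441.0, -326.0], [419.0, -268.0]] [ 452.3 -291.    50.9   63.3   16. ]
blublk [[661.0, 181.0], [649.0, 120.0], [602.0, 130.0], [613.0, 190.0]] [631.  155.3  49.   62.3 -11.3]
tumbler mouth [[0.59098809 0.448309  ]]
```

Blocks, pads and cups agree with the stated sizes and heights: grip tops at z≈0.067, felt ≈0.008, and consistent 50x62 rectangles. The dark jar lid and the dropper need a closer, brightened look.

```bash
python3 - <<'E'
import cv2,numpy as np
T=cv2.imread("pics/top0.png");S=cv2.imread("pics/scene0.png")
def c(I,x,y,w=33,h=29,k=12):
    a=cv2.resize(I[y:y+h,x:x+w],None,fx=k,fy=k,interpolation=cv2.INTER_CUBIC)
    a=(255*(a/255.)**.45).astype(np.uint8)
    for u in range(x,x+w):
        if u%5==0: X=int((u-x+.5)*k);cv2.line(a,(X,0),(X,5 if u%10 else 10),(255,)*3,1);u%10 or cv2.putText(a,str(u),(X,20),0,.4,(255,)*3,1)
    for v in range(y,y+h):
        if v%5==0: Y=int((v-y+.5)*k);cv2.line(a,(0,Y),(5 if v%10 else 10,Y),(255,)*3,1);v%10 or cv2.putText(a,str(v),(12,Y+4),0,.4,(255,)*3,1)
    return a
m=np.vstack([np.hstack([c(T,418,242,33,24),c(T,344,246,33,24)]),np.hstack([c(S,392,160,33,26),c(S,346,192,33,26)])])
print(m.shape);cv2.imwrite("pics/dj.png",m)
E
```

```text
(600, 792, 3)
```

View pics/dj.png

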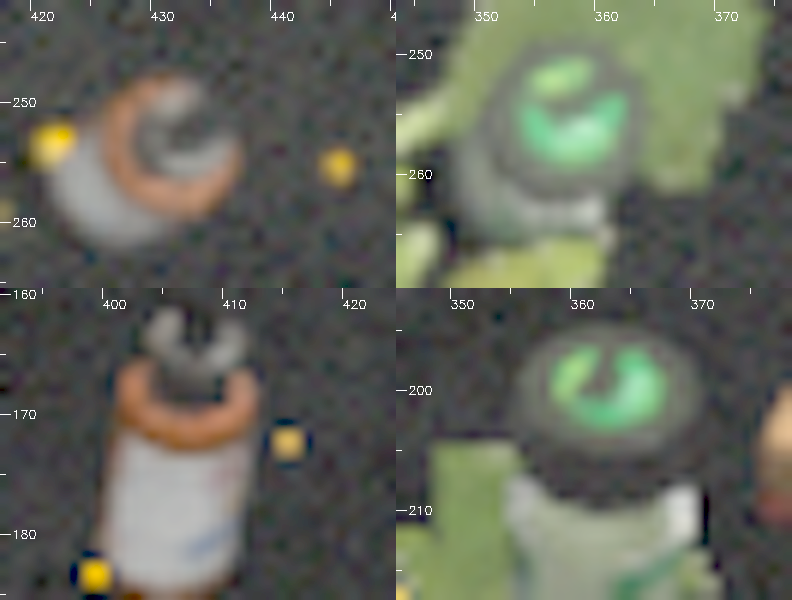

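Dropper: shoulder ring centred at top (431,253.7) and scene (407,168.3). Jar: lid centred at top (357.3,255) and scene (363.1,199.9). I'll triangulate these, refine the pad angles, and check IK.

```bash
cat > rob.py <<'E'
from cell import r
import numpy as np
def R(deg):
    c,s=np.cos(np.radians(deg)),np.sin(np.radians(deg));return np.array([[c,s,0],[s,-c,0],[0,0,-1.]])
H=0.26
def pick(x,y,z,yaw,force,via=()):
    for p in via: r.move_pose([*p[:2],H],R(p[2]))
    r.move_pose([x,y,H if z>.03 else H],R(yaw)); r.move_straight([x,y,z],vel=.15)
    r.grasp(force); r.wait(.2); s=r.read_state()
    print("grip w",s["gripper_width"],"F",s["gripper_force"],s["tool_pos"].round(4),"t",s["clock"])
    r.move_straight([x,y,H],vel=.2); s=r.read_state(); print("lifted w",s["gripper_width"],s["wrist_force"].round(1))
def place(x,y,z,yaw,via=()):
    for p in via: r.move_straight([p[0],p[1],H],R(p[2]),vel=.25)
    r.move_straight([x,y,H],R(yaw),vel=.25); r.move_straight([x,y,z+.012],vel=.15)
    hit=r.move_straight([x,y,z-.004],vel=.02,f_stop=4); s=r.read_state()
    print("contact",hit,s["tool_pos"].round(4),s["wrist_force"].round(1))
    r.gripper_open(); r.wait(.2); r.move_straight([x,y,H-.06],vel=.2); print("t",r.read_state()["clock"])
E
python3 - <<'E'
from vis import *;from rob import *
mt,ms=r.camera_model("top"),r.camera_model("scene")
d=tri(mt,(431,253.7),ms,(407,168.3));j=tri(mt,(357.3,255),ms,(363.1,199.9))
print(d,onplane(mt,[(431,253.7)],.065),onplane(ms,[(407,168.3)],.065));print(j,onplane(mt,[(357.3,255)],.105),onplane(ms,[(363.1,199.9)],.105))
T=cv2.imread("pics/top0.png");S=cv2.imread("pics/scene0.png")
B=cv2.resize(T,None,fx=4,fy=4,interpolation=cv2.INTER_CUBIC)
for n,h,a in(("red",RED,(315,190,358,230)),("blue",BLUE,(370,195,406,230))):
    c,k=blob(B,h,[4*i for i in a],120,110);print(n,rect(mt,(k+.5)/4-.5,.01))
for n,x,y,w in(("rb",.453,-.2883,16),("rp",.6198,-.1163,-18.7),("bb",.6325,.1573,-11.3),("bp",.6155,-.282,-1),("dr",*d[0][:2],-40),("oc",.6,.3025,40),("jar",*j[0][:2],-20),("gc",.48,.409,40)):
    for z in(.26,.045): q=r.inverse_kinematics([x,y,z],R(w));print(n,z,None if q is None else np.round(q,2))
E
```

```text
(array([ 0.47801573, -0.40560069,  0.05991081]), np.float64(0.0009108719593942161)) [[ 0.47679032 -0.40452989]] [[ 0.47538854 -0.40042483]]
(array([ 0.46026802, -0.17701301,  0.10556914]), np.float64(0.00027557239965224714)) [[ 0.46047425 -0.17699574]] [[ 0.46048911 -0.17752684]]
red [ 620.  -116.8   78.1   90.1  -18.7]
blue [ 615.4 -282.2   77.3   89.    -2. ]
rb 0.26 [ 0.77  0.14 -0.31  1.62  0.04  1.39 -0.84]
rb 0.045 [ 0.76  0.34 -0.33  1.87  0.13  0.96 -0.91]
rp 0.26 [ 0.48  0.37 -0.5   1.37  0.17  1.45 -1.9 ]
rp 0.045 [ 0.43  0.53 -0.42  1.61  0.24  1.05 -1.95]
bb 0.26 [ 0.35  0.57 -1.02  1.28  0.47  1.54 -2.37]
bb 0.045 [ 0.24  0.67 -0.78  1.53  0.5   1.14 -2.41]
bp 0.26 [ 0.58  0.46 -0.33  1.23  0.14  1.48 -1.31]
bp 0.045 [ 0.58  0.6  -0.3   1.48  0.19  1.09 -1.35]
dr 0.26 [ 0.73  0.32 -0.13  1.39  0.04  1.43 -1.67]
dr 0.045 [ 0.71  0.49 -0.1   1.64  0.06  1.02 -1.68]
oc 0.26 [ 0.09  0.61 -1.01  1.22  0.51  1.56 -1.7 ]
oc 0.045 [-0.01  0.7  -0.76  1.47  0.51  1.17 -1.72]
jar 0.26 [ 0.7   0.05 -0.44  1.72  0.02  1.38 -1.66]
jar 0.045 [ 0.64  0.26 -0.41  1.98  0.13  0.93 -1.75]
gc 0.26 [-0.43  0.37 -0.46  1.37  0.16  1.45 -1.76]
gc 0.045 [-0.42  0.54 -0.46  1.61  0.27  1.06 -1.83]
```

Jar z≈0.1056 (expected 0.105) and dropper shoulder z≈0.060 (expected 0.065) are plausible, and every pose is reachable. Starting with the red block.

```bash
python3 - <<'E'
from rob import *
pick(.453,-.2883,.036,16,25)
place(.620,-.1165,.046,-18.7)
E
```

```text
grip w 0.02578936545912749 F 24.722123446699698 [ 0.4531 -0.2884  0.0361] t 4.45
lifted w 0.025655373677372594 [ 0.2 -0.2 -1.3]
contact True [ 0.6199 -0.1171  0.0457] [-0.1 -0.3  5.6]
t 11.2667
```

```bash
python3 - <<'E'
from rob import *
pick(.6325,.1570,.036,28.7,25)
place(.6155,-.2821,.046,38.3)
r.move_straight([.55,-.45,.25],R(20),vel=.25)
import cv2;cv2.imwrite("pics/t1.png",r.grab_frame("top"));print(r.read_state()["clock"])
E
python3 crop.py pics/t1.png pics/t1c.png 315 190 195 100 4
```

```text
grip w 0.02578418453782877 F 24.78193813461985 [0.6325 0.157  0.036 ] t 15.225
lifted w 0.02572255026943238 [ 0.2  0.2 -0.7]
contact True [ 0.6153 -0.2816  0.0457] [-0.8  1.5  4.5]
t 22.8417
23.7917
```

View pics/t1c.png

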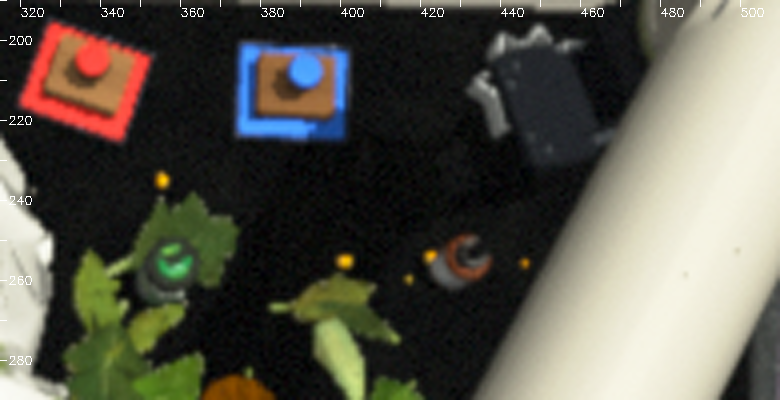

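Both blocks sit centred on their pads (red at 338,208, blue at 387,211). The jar (358,256) and dropper (432,254) are undisturbed. Next the jar, then the dropper.

```bash
python3 - <<'E'
from rob import *
pick(.4604,-.1771,.044,-20,25)
place(.4798,.4087,.048,40,via=[(.58,.08,10)])
pick(.477,-.4043,.040,-20,20,via=[(.6,.08,10)])
place(.5995,.3023,.044,40,via=[(.6,.0,10)])
r.move_pose([.6,0.05,.28],R(0))
import cv2;cv2.imwrite("pics/t2.png",r.grab_frame("top"));cv2.imwrite("pics/s2.png",r.grab_frame("scene"));print(r.read_state()["clock"])
E
python3 crop.py pics/t2.png pics/t2c.png 120 185 160 100 5
python3 crop.py pics/s2.png pics/s2c.png 110 230 160 150 4
```

```text
grip w 0.03985920329541795 F 24.984107434283942 [ 0.4604 -0.1772  0.044 ] t 27.5333
lifted w 0.03976242791205566 [-0.1  0.6 -2.5]
contact True [0.4799 0.4085 0.0479] [ 0.1 -0.2  4.2]
t 35.8
grip w 0.03164930179651952 F 19.88225607405184 [ 0.477  -0.4043  0.04  ] t 41.7167
lifted w 0.03170409346571685 [-0.2 -0.5 -1.1]
contact True [0.5997 0.3021 0.0437] [ 0.1 -0.6  4.9]
t 50.5417
51.675
```

View pics/t2c.png

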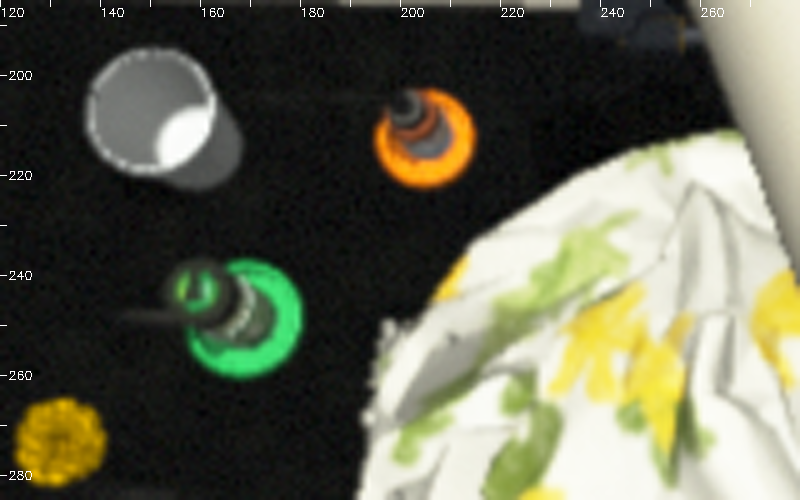

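View pics/s2c.png

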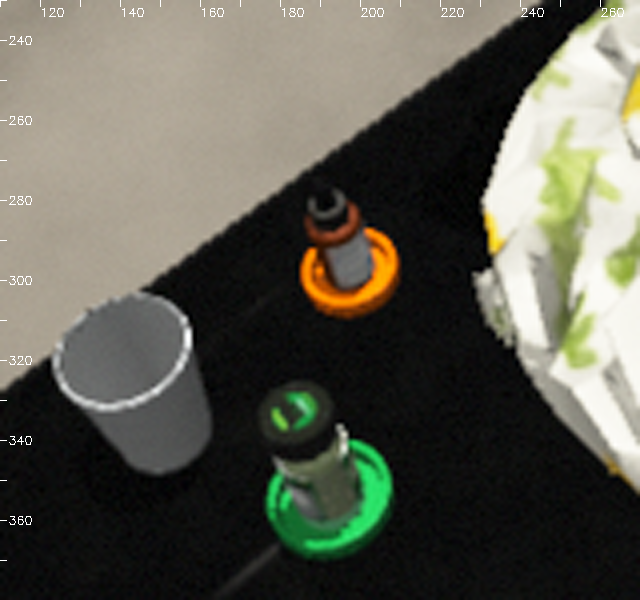

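Jar and dropper are in their cups, with the tumbler and marigold unmoved. I'll check numerically that both are upright and that the blocks are centred and square.

```bash
python3 - <<'E'
from vis import *;from cell import r
mt,ms=r.camera_model("top"),r.camera_model("scene")
print("lid",tri(mt,(157.3,242.3),ms,(181.5,333)),onplane(mt,[(157.3,242.3)],.109))
print("shoulder",tri(mt,(203,209.3),ms,(191,284.5)),onplane(mt,[(203,209.3)],.069))
T=cv2.resize(cv2.imread("pics/t1.png"),None,fx=4,fy=4,interpolation=cv2.INTER_CUBIC)
for n,h,a in(("redknob",RED,(328,198,344,211)),("blueknob",BLUE,(383,202,394,213))):
    c,k=blob(T,h,[4*i for i in a],170,60);print(n,onplane(mt,[(c+.5)/4-.5],.078))
for n,q in(("redbody",[(59,34),(134,63),(117,113),(44,91)]),("bluebody",[(258,54),(334,54),(333,117),(257,117)])):
    q=np.array(q)/4.+[315,190]-.4;print(n,rect(mt,q,.038))
E
python3 - <<'E'
import cv2
a=cv2.resize(cv2.imread("pics/t1.png")[190:230,315:410],None,fx=8,fy=8,interpolation=cv2.INTER_CUBIC);cv2.imwrite("pics/pads.png",a)
E
```

```text
lid (array([0.48147828, 0.41309046, 0.10907842]), np.float64(0.000694660612407586)) [[0.48175917 0.41336897]]
shoulder (array([0.60247893, 0.30159086, 0.05866889]), np.float64(0.011462003952124624)) [[0.59541934 0.2950908 ]]
redknob [[ 0.62393706 -0.11438519]]
blueknob [[ 0.61438893 -0.28023039]]
redbody [ 618.8 -117.8   47.8   63.2  -15.7]
bluebody [ 613.7 -280.6   51.    62.2    1.6]
```

View pics/pads.png

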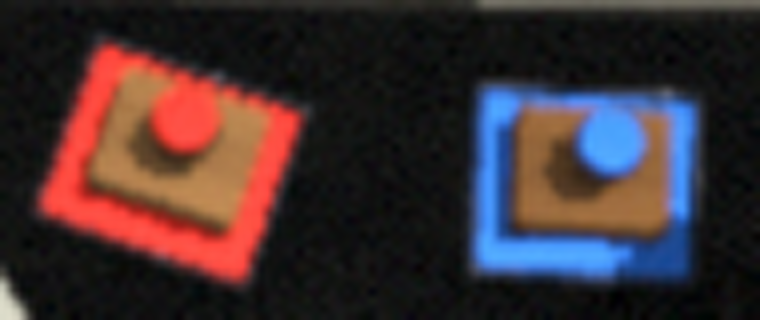

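The block edges are parallel to their tray edges within about 1°. The four centres are within 4 mm, and each set-down contact came within 0.3 mm of the expected felt or cup-floor height. Handing in.

```bash
python3 -c "
from cell import r
print(r.job_done())"
```

```text
the job is handed in; nothing more can be done
None
```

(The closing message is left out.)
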